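# Seat an aluminium tube against the rail of a locating jig

### The arm

A 7-joint arm with a two-finger parallel gripper is mounted at the origin on a cart in front of the work surface, level with it; the furniture and walls round the work are solid. World frame = base frame: x ahead of the robot, y to its left, z up, the work surface at z = 0. Lengths are in m, angles in degrees, forces in N, time in s.
With the tool pointing down it reaches from about 0.425 to 0.875 m from the base axis. Payload 4.7 kg.
Tool frame: the origin (TCP) lies between the finger pads; the fingertips stand 8 mm ahead of it and the grasp point (between the pads) lies 11 mm behind it; z points along the fingers, y is the line along which they close (so a half turn about z gives the same grasp; the last joint's range is limited). The gripper opens to 85 mm and grips with 20 to 120 N. Pads are 22 mm wide; open, the fingers measure 114 mm over their backs; the gripper's body (76 mm by 85 mm) begins 54 mm behind the grasp point. The pads swing forward as they close: fully open they stand 13 mm farther back than shut.
Start: joints at [-72.187, 18.392, -4.016, 83.108, 1.295, 78.541, -3.26], TCP at [0.19, 0.622, 0.239] pointing down, gripper open.
Joint ranges: [-163.93, 163.93], [-17.29, 119.83], [-79.2, 71.16], [3.27, 140.29], [-89.18, 269.18], [5.43, 117.66], [-154.24, 154.24]. Speed limits (degrees/s): [147.25, 147.25, 180, 180, 180, 180, 180].

### API

Orientations are given as [roll, pitch, yaw] about the fixed x, y, z axes, in that order (R = Rz(yaw) Ry(pitch) Rx(roll)).
In Python, from station import manip gives the robot as it stands.
- The arm moves only by the tool carry_out, never from a script. Its argument "series" is a list of rows, each an object of numbers: "x", "y", "z": the shift along the tool's x, y, z as a fraction of full scale; "turn": the turn about the tool's z as a fraction of full scale; "grip": the opening, from -1 (shut) to 1 (fully open). In form: [{"x": .., "y": .., "z": .., "turn": .., "grip": ..}, ...]. A call has 1 to 8 rows; each row is the pose to reach, as a shift and turn from the pose commanded when the call began, along the tool's axes at that moment; what a row does not reach only later rows make up. Full scale, the value 1, is 0.4 m for a shift and 2 rad for a turn. A row lasts 1/12 s, in which the tool goes at most 41.7 mm and 7.16 degrees, less where a joint would pass 70% of its speed; a pose out of reach is approached as far as the arm can. A call with a number of a shift or a turn outside -1 to 1 is refused whole. A call with a gripper value outside its range is refused whole. The fingers move at their own pace and stop on an object; the grip force is fixed at half the most. Time passes only in rows, so rows that repeat a pose let the fingers close. It gives the time, the measured TCP pose, the force, the opening and the grip force at its end, in the units of the state.
- manip.state(): the state, without advancing time (a new reading comes with each control period).
- manip.read_camera(name): name is "scene" or "top" or "wrist"; returns a dict with "frame" (420x560x3 uint8, red, green, blue), "range_z" (420x560 float32, m along the optical axis (not along the pixel's ray), 0 where there is no reading), "intrinsics" (3x3 intrinsics, pixels), "position" and "rotation" of the camera in the world. Camera axes: x right, y up, looking along -z (the intrinsics and any distortion apply to the point x, -y, -z); pixel columns grow to the right and rows downward; lengths in m; the calibration is good to about 2 mm. A picture is of the moment at which its call begins.
- manip.job_done(): hands the job in; it is judged then, once.
The state is a dict: "time": time; "joint_positions": joint angles; "dq": joint speeds; "joint_torque": joint torques, N m; "tool_pos": TCP position; "orientation": TCP orientation; "contact_force": force on the tool from outside, world axes, zero at the start; "torque": the same for the moment, N m; "grip_width": finger opening in m; "gripper_force": force on a finger pad.
Only numpy, scipy, OpenCV 4.12 (cv2) and the standard library are available. Lean on these libraries where they do the work, as an engineer would, in place of code of your own. Each camera call takes 0.05 s, during which the arm holds its last target. There are 200 camera calls.

### The job

Locate the aluminium tube in the jig by pushing it flat along the plate: first press its end next to the end stop against the rest button there, then press its other end against the second rest button, going back and forth as needed until it bears on both and lies parallel to the rail; after that push it along the rail until its end bears on the end stop. Give each of the three contacts a distinct but gentle press of about 12 N for half a second (never more than 20 N), then let go, leaving the tube touching both buttons and the stop. Do not lift the tube or disturb the things lying around.

Things in the scene. Friction and masses are not known exactly. Their poses are not given: they have to be found in the camera images.
- jig: Locating jig screwed to the bench: smooth grey laminated plate 255 x 330 x 12 mm (x -115 to +140, y -170 to +160 mm of the origin, top at z = 12 mm) with a dark steel angle rail. Origin on the plate's underside; x points across the plate to the rail, y along the rail to the left, z up. Rail face at x = 83 mm, its top at z = 46 mm. Push +x onto the buttons, -y onto the stop.
- button_near: Round steel rest button, 18 mm diameter, on the rail at the end by the stop. Origin at the centre of its flat contact face, at x = 75, y = -90, z = 28 mm in the jig's frame; same axes as the jig. Rigid.
- button_far: The same rest button at the other end of the rail: face centre at x = 75, y = +45, z = 28 mm in the jig's frame; same axes as the jig. Rigid.
- stop: End stop: dark steel block 50 x 14 x 30 mm with a round steel button 18 mm diameter facing +y, at the right (-y) end of the plate. Origin at the centre of the button's contact face, at x = 31, y = -150, z = 27 mm in the jig's frame; same axes as the jig. Rigid.
- tube: Closed rectangular aluminium tube, black end caps, lying loose and askew on the plate before the rail: 88 mm wide (x), 240 long (y), 30 high, 0.17 to 0.35 kg, slides with about 1 N of friction. Too wide to grip. Origin at the centre of its underside; y along its length to the left, +x long face to the rail. Fully located: origin at x = 31, y = -30, z = 12 mm in the jig's frame, axes parallel.
- jar: Screw jar, 68 mm diameter, 92 mm high, standing behind the jig; leave alone. Origin at the centre of its underside.
- soft_jaw: Dark red ribbed soft jaw, 72 x 125 x 22 mm, on the bench at the right of the jig; leave alone. Origin at the centre of its underside.
- driver: Screwdriver with amber handle, 25 x 180 x 26 mm, on the bench at the right of the jig; leave alone. Origin at the centre of its underside.
- thin_bit: Thin drill bit, 10 x 160 x 10 mm, lying on the plate behind the rail; leave alone. Origin at the centre of its underside.

How it is judged:
By the outcome, as a careful person would: the job done as asked, in the order asked, and still so for the second after the job is handed in, with the robot touching nothing.
It also fails if it takes over 72 s, if anything falls off the work surface, if the arm or the gripper's body presses on something with over 40 N, if the wrist force passes 120 N, or if a joint passes its speed limit or range.

## Working session

There is one attempt and no reset: what is moved stays moved. The work goes in short steps, Python scripts to look and compute and a tool call to move; the robot and the scene stay as the last step left them, time stands still between calls to the robot, and variables do not carry over. Pictures are saved under pics/ and viewed, at most 10 in all, crops included, and the job is handed in when it is done.

Besides the shell and the picture viewer there is one more tool, called as name([rows], argument=value, ...), one row to a line, values as JSON. carry_out: Moves the arm, as the interface text tells. Shift numbers are shares of 0.4 m and turn numbers shares of 2 rad, none past 1 either way. Its arguments: {"type":"object","properties":{"series":{"type":"array"}},"required":["series"]}

```bash
mkdir -p pics; python3 - <<'E'
from station import manip
import cv2, numpy as np
s=manip.state();print(s)
for n in("top","scene"):
    c=manip.read_camera(n);cv2.imwrite(f"pics/{n}0.png",c["frame"][:,:,::-1]);np.savez(f"{n}0.npz",**c)
    print(n,c["position"],c["rotation"],c["intrinsics"],c.keys())
E
```

```text
{'time': 0.0, 'joint_positions': array([-72.18589173,  18.43942617,  -4.01294628,  83.17461848,
         1.29415696,  78.54182276,  -3.26014588]), 'dq': array([-0.04986047, -0.00162438, -0.01097838, -0.03031812,  0.01117125,
       -0.018301  , -0.08091628]), 'joint_torque': array([-2.18458536e-04, -4.93568015e+01, -3.82607952e-01, -3.14333260e+01,
        1.28933857e-02,  1.11622276e-02,  7.94812280e-06]), 'tool_pos': array([0.19002483, 0.6210528 , 0.23822147]), 'orientation': array([-1.79889319e+02,  5.79549879e-03,  1.62992873e+02]), 'contact_force': array([-0.17858148,  0.12814166, -0.27648265]), 'torque': array([-0.04357908, -0.01750918, -0.0072685 ]), 'gripper_force': 0.0, 'grip_width': 0.08564706097535008}
top [ 0.4544252  -0.06543474  0.91983307] [  6.8585242   -0.12645836 -88.86590105] [[403.29425212   0.         278.99244759]
 [  0.         403.29425212 207.41618494]
 [  0.           0.           1.        ]] dict_keys(['frame', 'range_z', 'intrinsics', 'position', 'rotation'])
scene [ 0.19330425 -0.60363118  0.56432261] [ 52.84242603   1.33201089 -33.84780723] [[383.73398585   0.         278.27964907]
 [  0.         383.73398585 204.67246219]
 [  0.           0.           1.        ]] dict_keys(['frame', 'range_z', 'intrinsics', 'position', 'rotation'])
```

View pics/top0.png

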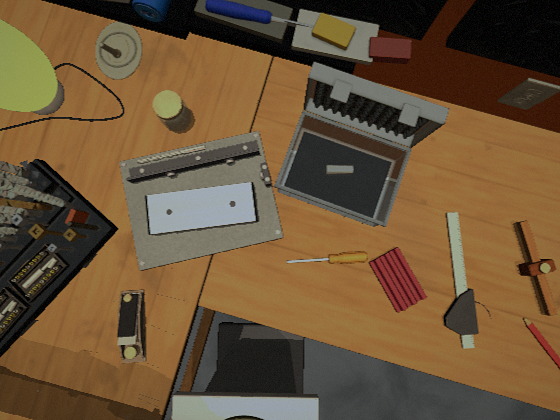

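View pics/scene0.png

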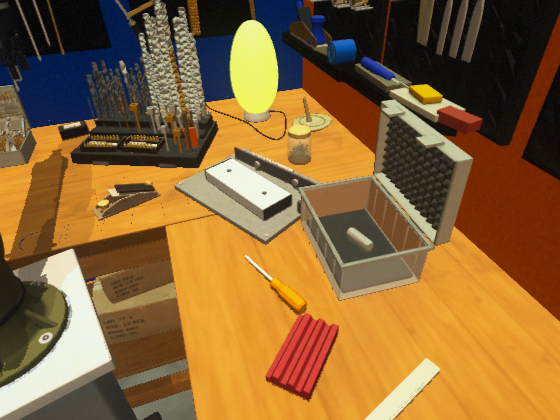

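The top view shows the jig plate with corners near (122,162), (258,132), (283,238) and (142,270). The tube is bright, spanning about (146–255, 183–234), and the rail runs along the upper edge. The stop is near (265,175), with a metal box just to its right, and the scene view agrees. Next I'll measure the jig and tube.

```bash
cat >h.py <<'E'
import numpy as np, cv2
from scipy.spatial.transform import Rotation as Ro
def Rm(c): return Ro.from_euler('xyz',c["rotation"],degrees=True).as_matrix()
def cast(c,px,z):
    px=np.asarray(px,float).reshape(-1,2);K=c["intrinsics"]
    d=np.c_[(px[:,0]-K[0,2])/K[0,0],-(px[:,1]-K[1,2])/K[1,1],-np.ones(len(px))]@Rm(c).T
    p=c["position"];return (p+d*((z-p[2])/d[:,2])[:,None])[:,:2]
def proj(c,P):
    q=(np.atleast_2d(P)-c["position"])@Rm(c);K=c["intrinsics"]
    return np.c_[K[0,2]-K[0,0]*q[:,0]/q[:,2],K[1,2]+K[1,1]*q[:,1]/q[:,2]]
def rect(p):
    # centre, box, yaw of the long axis (long axis ~ +y)
    r=cv2.minAreaRect(p.astype(np.float32)*1000);b=cv2.boxPoints(r)/1000
    e=[b[1]-b[0],b[2]-b[1]];L=max(e,key=np.linalg.norm);L=L*np.sign(L[1])
    return np.array(r[0])/1000,sorted(np.linalg.norm(x) for x in e),np.degrees(np.arctan2(-L[0],L[1]))
E
python3 - <<'E'
from h import *
c=dict(np.load("top0.npz"))
im=c["frame"];hsv=cv2.cvtColor(im,cv2.COLOR_RGB2HSV)
K=c["intrinsics"]
# check of convention: range-derived heights
v,u=np.mgrid[0:420,0:560];r=c["range_z"]
X=np.stack([(u-K[0,2])/K[0,0]*r,-(v-K[1,2])/K[1,1]*r,-r],-1)@Rm(c).T+c["position"]
for p in((330,200+80),(150,260),(180,220),(220,155)): print(p,X[p[1],p[0]],hsv[p[1],p[0]])
roi=np.zeros(im.shape[:2],np.uint8);roi[125:275,115:290]=1
def big(m):
    m=cv2.morphologyEx(m.astype(np.uint8)*roi,cv2.MORPH_OPEN,np.ones((3,3)))
    k=max(cv2.findContours(m,0,1)[0],key=cv2.contourArea);return k[:,0]
t=big((hsv[...,2]>170)&(hsv[...,1]<60))
print("tube",rect(cast(c,t,.042)))
hull=big((hsv[...,1]<75))
print("plate px",cv2.boxPoints(cv2.minAreaRect(hull)))
o=cast(c,hull,.012);print("plate",rect(o))
cs=cast(c,[(122,162),(258,132),(283,238),(142,270)],.012);print(cs,rect(cs))
b=im.copy();cv2.drawContours(b,[t[:,None]],-1,(0,255,0),1);cv2.drawContours(b,[hull[:,None]],-1,(255,0,0),1)
cv2.imwrite("pics/m.png",cv2.resize(b[110:290,100:300],None,fx=3,fy=3)[:,:,::-1])
E
```

```text
(330, 280) [ 0.40294421 -0.18331993 -0.00068702] [ 16 157 154]
(150, 260) [0.43971887 0.22056196 0.01044094] [ 25  39 125]
(180, 220) [0.52811424 0.150469   0.04100505] [100  22 175]
(220, 155) [0.68121122 0.07218306 0.01692297] [18 38 80]
tube (array([0.55635791, 0.10632973]), [np.float32(0.08547829), np.float32(0.2274207)], np.float32(8.396268))
plate px [[115.122574 162.32243 ]
 [258.94168  129.96312 ]
 [283.17908  237.68471 ]
 [139.35995  270.044   ]]
plate (array([0.57984674, 0.1142337 ]), [np.float32(0.2535504), np.float32(0.32891777)], np.float32(14.094404))
[[ 0.66143011  0.29724671]
 [ 0.73878932 -0.01311477]
 [ 0.49461915 -0.07564921]
 [ 0.41735828  0.23657024]] (array([0.57812024, 0.11082252]), [np.float32(0.25204453), np.float32(0.3216366)], np.float32(13.960758))
```

View pics/m.png

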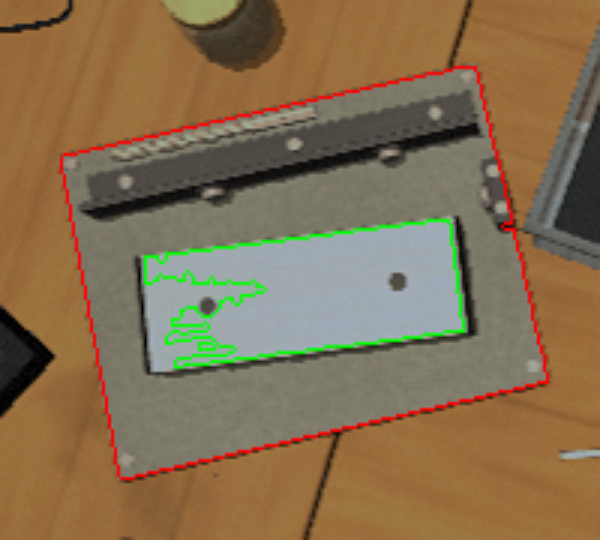

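The outlines fit: the red one matches the plate at 253.5 × 329 mm and the green one matches the tube apart from its dark caps. Jig yaw is 14.1° with its origin at (0.5665, 0.116). The tube sits at about (-12, -7) mm in the jig frame, turned -5.7°. Before moving I'll check the travel corridor and work out the first move.

```bash
cat >>h.py <<'E'
JY=np.radians(14.1);JO=np.array([.5665,.1160]);JX=np.array([np.cos(JY),np.sin(JY)]);JYV=np.array([-np.sin(JY),np.cos(JY)])
def toW(x,y): return JO+x/1000*JX+y/1000*JYV
def toJ(p): d=(np.asarray(p)[...,:2]-JO)*1000; return np.stack([d@JX,d@JYV],-1)
def delta(s,tgt,z,yaw):
    R=Ro.from_euler('xyz',s["orientation"],degrees=True).as_matrix()
    d=np.r_[tgt,z]-s["tool_pos"]
    return (R.T@d/.4).round(4),round(-np.radians((yaw-s["orientation"][2]+180)%360-180)/2,4)
E
python3 - <<'E'
from h import *; from station import manip
a=np.array([.19,.62]);b=toW(-115,-90)
for n in("top","scene"):
    c=dict(np.load(n+"0.npz"));K=c["intrinsics"];v,u=np.mgrid[0:420,0:560];r=c["range_z"]
    X=np.stack([(u-K[0,2])/K[0,0]*r,-(v-K[1,2])/K[1,1]*r,-r],-1)@Rm(c).T+c["position"]
    X=X[r>0];t=((X[:,:2]-a)@(b-a))/((b-a)@(b-a));d=np.linalg.norm(X[:,:2]-a-t[:,None]*(b-a),axis=1)
    for lo in np.arange(-.2,1.1,.2):
        m=(t>lo)&(t<lo+.2)&(d<.13)
        print(n,round(lo,1),m.sum(),X[m,2].max().round(3) if m.any() else None)
s=manip.state();print(b,delta(s,b,.15,104.1),delta(s,b,.03,104.1))
E
```

```text
top -0.2 0 None
top 0.0 2382 0.052
top 0.2 7955 0.064
top 0.4 7594 0.063
top 0.6 6796 0.045
top 0.8 7076 0.046
top 1.0 7055 0.099
scene -0.2 3022 0.347
scene 0.0 3823 0.42
scene 0.2 8457 0.06
scene 0.4 4911 0.06
scene 0.6 5061 0.042
scene 0.8 4511 0.043
scene 1.0 5975 0.097
[0.47689007 0.00069579] (array([-1.1394, -1.2732,  0.2232]), np.float64(0.514)) (array([-1.1393, -1.2727,  0.5232]), np.float64(0.514))
```

carry_out([
  {"x":-0.8,"y":-0.9,"z":0.1,"turn":0.514,"grip":-1},
  {"x":-0.8,"y":-0.9,"z":0.1,"turn":0.514,"grip":-1},
  {"x":-0.8,"y":-0.9,"z":0.1,"turn":0.514,"grip":-1},
  {"x":-0.8,"y":-0.9,"z":0.1,"turn":0.514,"grip":-1},
  {"x":-0.8,"y":-0.9,"z":0.1,"turn":0.514,"grip":-1},
  {"x":-0.8,"y":-0.9,"z":0.1,"turn":0.514,"grip":-1},
  {"x":-0.8,"y":-0.9,"z":0.1,"turn":0.514,"grip":-1},
  {"x":-0.8,"y":-0.9,"z":0.1,"turn":0.514,"grip":-1},
])

```text
time: 0.77
tool_pos: [0.3288, 0.3175, 0.2113]
orientation: [-180.0, -0.0, 105.4]
contact_force: [1.9, 0.9, -0.0]
grip_width: 0.0003
gripper_force: 0.0
```

```bash
python3 - <<'E'
from h import *; from station import manip
s=manip.state();print(s["tool_pos"],s["orientation"],s["grip_width"],delta(s,toW(-115,-90),.12,104.1))
E
```

```text
[0.32881225 0.31745174 0.21125957] [-1.79981901e+02 -3.18294382e-03  1.05356953e+02] 0.0002700186205202701 (array([-0.8617,  0.1473,  0.2281]), np.float64(0.011))
```

carry_out([
  {"x":-0.86,"y":0.147,"z":0.228,"turn":0.01,"grip":-1},
  {"x":-0.86,"y":0.147,"z":0.228,"turn":0.01,"grip":-1},
  {"x":-0.86,"y":0.147,"z":0.228,"turn":0.01,"grip":-1},
  {"x":-0.86,"y":0.147,"z":0.228,"turn":0.01,"grip":-1},
  {"x":-0.86,"y":0.147,"z":0.228,"turn":0.01,"grip":-1},
  {"x":-0.86,"y":0.147,"z":0.228,"turn":0.01,"grip":-1},
  {"x":-0.86,"y":0.147,"z":0.228,"turn":0.01,"grip":-1},
  {"x":-0.86,"y":0.147,"z":0.228,"turn":0.01,"grip":-1},
])

```text
time: 1.43
tool_pos: [0.4671, 0.0264, 0.127]
orientation: [180.0, -0.0, 104.6]
contact_force: [1.0, 0.6, -0.3]
grip_width: -0.0003
gripper_force: 0.0
```

carry_out([
  {"x":0,"y":0,"z":0,"turn":0,"grip":-1},
  {"x":0,"y":0,"z":0,"turn":0,"grip":-1},
  {"x":0,"y":0,"z":0,"turn":0,"grip":-1},
  {"x":0,"y":0,"z":0,"turn":0,"grip":-1},
])

```text
time: 1.77
tool_pos: [0.4665, 0.0297, 0.1275]
orientation: [-180.0, -0.0, 104.7]
contact_force: [0.8, 0.7, 0.6]
grip_width: -0.0003
gripper_force: 0.0
```

```bash
python3 - <<'E'
from h import *; from station import manip
s=manip.state();print(s["time"],s["tool_pos"],s["orientation"],s["contact_force"],toJ(s["tool_pos"]),delta(s,toW(-110,-90),.029,104.1))
c=manip.read_camera("wrist");cv2.imwrite("pics/w0.png",c["frame"][:,:,::-1]);np.savez("w0.npz",**c)
E
```

```text
1.7667 [0.46654105 0.02970082 0.12749136] [-1.79997955e+02 -3.59526327e-02  1.04677127e+02] [0.78549112 0.73919475 0.64206451] [-117.97116389  -59.34765749] (array([-0.077 ,  0.0192,  0.2462]), np.float64(0.005))
```

View pics/w0.png

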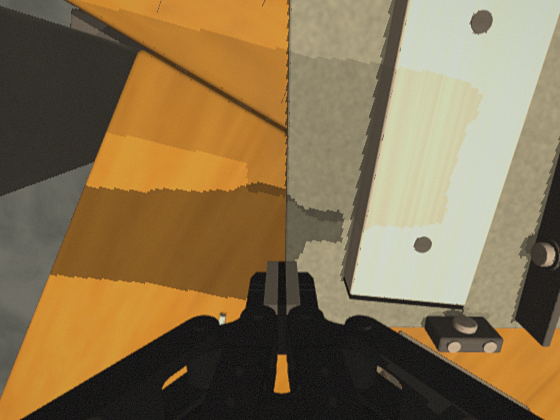

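The wrist view shows the shut fingers at (283,290), the tube's near end at about (350–465, 300), the stop at (463,330) and the near button at (545,255). I'll move down beside the tube.

carry_out([
  {"x":-0.077,"y":0.019,"z":0.1,"turn":0.005,"grip":-1},
  {"x":-0.077,"y":0.019,"z":0.18,"turn":0.005,"grip":-1},
  {"x":-0.077,"y":0.019,"z":0.22,"turn":0.005,"grip":-1},
  {"x":-0.077,"y":0.019,"z":0.246,"turn":0.005,"grip":-1},
  {"x":-0.077,"y":0.019,"z":0.246,"turn":0.005,"grip":-1},
  {"x":-0.077,"y":0.019,"z":0.246,"turn":0.005,"grip":-1},
])

```text
time: 2.32
tool_pos: [0.4822, 0.0014, 0.0295]
orientation: [180.0, -0.0, 104.1]
contact_force: [0.5, -0.6, 0.5]
grip_width: 0.0001
gripper_force: 0.0
```

```bash
cat >st.py <<'E'
from h import *; from station import manip
s=manip.state();f=s["contact_force"];print(round(s["time"],2),s["tool_pos"].round(4),s["orientation"][2].round(1),"J",toJ(s["tool_pos"]).round(1),"F J",(f[:2]@JX).round(1),(f[:2]@JYV).round(1),f[2].round(1))
E
python3 st.py
```

```text
2.32 [0.4822 0.0014 0.0295] 104.1 J [-109.6  -90.6] F J 0.3 -0.7 0.5
```

carry_out([
  {"x":0,"y":0.02,"z":0,"turn":0,"grip":-1},
  {"x":0,"y":0.035,"z":0,"turn":0,"grip":-1},
  {"x":0,"y":0.05,"z":0,"turn":0,"grip":-1},
  {"x":0,"y":0.06,"z":0,"turn":0,"grip":-1},
  {"x":0,"y":0.066,"z":0,"turn":0,"grip":-1},
  {"x":0,"y":0.072,"z":0,"turn":0,"grip":-1},
  {"x":0,"y":0.078,"z":0,"turn":0,"grip":-1},
  {"x":0,"y":0.084,"z":0,"turn":0,"grip":-1},
])

```text
time: 2.98
tool_pos: [0.5145, 0.0084, 0.0289]
orientation: [-180.0, -0.0, 104.0]
contact_force: [-0.6, -0.7, -0.4]
grip_width: -0.0003
gripper_force: 0.2
```

carry_out([
  {"x":0,"y":0.006,"z":0,"turn":0,"grip":-1},
  {"x":0,"y":0.012,"z":0,"turn":0,"grip":-1},
  {"x":0,"y":0.018,"z":0,"turn":0,"grip":-1},
  {"x":0,"y":0.024,"z":0,"turn":0,"grip":-1},
  {"x":0,"y":0.03,"z":0,"turn":0,"grip":-1},
  {"x":0,"y":0.036,"z":0,"turn":0,"grip":-1},
  {"x":0,"y":0.042,"z":0,"turn":0,"grip":-1},
  {"x":0,"y":0.048,"z":0,"turn":0,"grip":-1},
])

```text
time: 3.65
tool_pos: [0.5335, 0.0132, 0.0291]
orientation: [180.0, -0.0, 104.0]
contact_force: [0.5, 0.5, 0.0]
grip_width: -0.0002
gripper_force: 0.2
```

```bash
cat >>st.py <<'E'
import sys
if len(sys.argv)>1:
    c=manip.read_camera("top");im=c["frame"];hsv=cv2.cvtColor(im,cv2.COLOR_RGB2HSV)
    m=((hsv[...,2]>120)&(hsv[...,0]>60)&(hsv[...,0]<150)|((hsv[...,2]>170)&(hsv[...,1]<50))).astype(np.uint8)
    q=proj(c,np.array([np.r_[toW(x,y),.042] for x,y in((-110,-148),(82,-148),(82,150),(-110,150))])).astype(int)
    roi=np.zeros_like(m);cv2.fillPoly(roi,[q],1);m=cv2.morphologyEx(m*roi,cv2.MORPH_OPEN,np.ones((3,3)))
    k=max(cv2.findContours(m,0,1)[0],key=cv2.contourArea)[:,0]
    r=rect(cast(c,k,.042));print("tube J",toJ(r[0]).round(1),np.round(r[1],4),"rel yaw",round(float(r[2])-14.1,2))
    b=im.copy();cv2.drawContours(b,[k[:,None]],-1,(0,255,0),1);cv2.imwrite(f"pics/{sys.argv[1]}.png",cv2.resize(b[110:290,100:300],None,fx=3,fy=3)[:,:,::-1])
E
python3 st.py t1
```

```text
3.65 [0.5335 0.0132 0.0291] 104.0 J [-57.1 -91.7] F J 0.6 0.3 0.0
tube J [-3.6 71.5] [0.0824 0.086 ] rel yaw -88.62
```

View pics/t1.png

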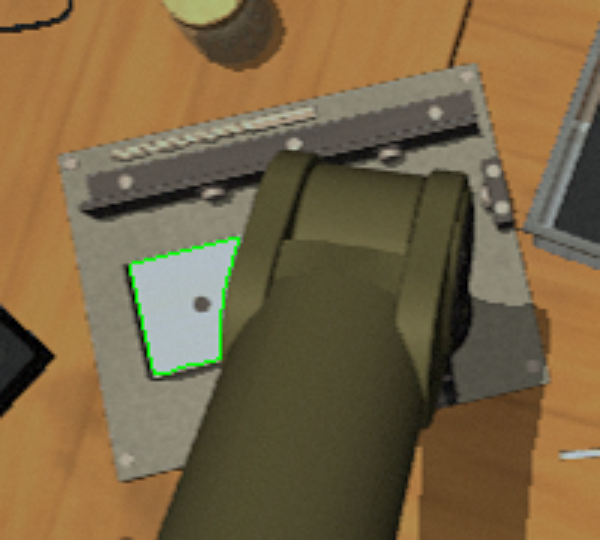

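The near end has slid 22 mm, and the tube's visible far part (130–240, 235–378) now lies nearly parallel to the rail. The arm hides the rest. I'll keep pushing toward the near button.

carry_out([
  {"x":0,"y":0.006,"z":0,"turn":0,"grip":-1},
  {"x":0,"y":0.012,"z":0,"turn":0,"grip":-1},
  {"x":0,"y":0.018,"z":0,"turn":0,"grip":-1},
  {"x":0,"y":0.024,"z":0,"turn":0,"grip":-1},
  {"x":0,"y":0.03,"z":0,"turn":0,"grip":-1},
  {"x":0,"y":0.036,"z":0,"turn":0,"grip":-1},
  {"x":0,"y":0.041,"z":0,"turn":0,"grip":-1},
  {"x":0,"y":0.045,"z":0,"turn":0,"grip":-1},
])

```text
time: 4.37
tool_pos: [0.551, 0.0176, 0.0291]
orientation: [180.0, 0.0, 104.0]
contact_force: [-0.5, -0.4, -0.1]
grip_width: 0.0001
gripper_force: 0.2
```

```bash
python3 st.py; python3 - <<'E'
from station import manip; import cv2
cv2.imwrite("pics/w1.png",manip.read_camera("wrist")["frame"][:,:,::-1])
E
```

```text
4.37 [0.551  0.0176 0.0291] 104.0 J [-39.  -91.7] F J -0.5 -0.3 -0.1
```

View pics/w1.png

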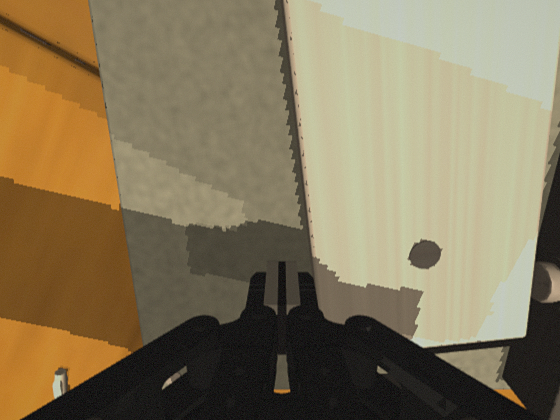

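The near button is at (548,285), with the tube's face at column 530 nearly on it. I'll creep forward from here.

carry_out([
  {"x":0,"y":0.004,"z":0,"turn":0,"grip":-1},
  {"x":0,"y":0.008,"z":0,"turn":0,"grip":-1},
  {"x":0,"y":0.01,"z":0,"turn":0,"grip":-1},
  {"x":0,"y":0.012,"z":0,"turn":0,"grip":-1},
  {"x":0,"y":0.014,"z":0,"turn":0,"grip":-1},
  {"x":0,"y":0.016,"z":0,"turn":0,"grip":-1},
  {"x":0,"y":0.018,"z":0,"turn":0,"grip":-1},
])

```text
time: 5.0
tool_pos: [0.5578, 0.0192, 0.0291]
orientation: [180.0, -0.0, 104.0]
contact_force: [-0.2, 0.3, 0.5]
grip_width: -0.0
gripper_force: 0.2
```

carry_out([
  {"x":0,"y":0.001,"z":0,"turn":0,"grip":-1},
  {"x":0,"y":0.002,"z":0,"turn":0,"grip":-1},
  {"x":0,"y":0.003,"z":0,"turn":0,"grip":-1},
])

```text
time: 5.25
tool_pos: [0.5589, 0.0196, 0.0291]
orientation: [-180.0, -0.0, 104.0]
contact_force: [-1.1, -0.0, -1.4]
grip_width: 0.0001
gripper_force: 0.2
```

```bash
python3 st.py
```

```text
5.25 [0.5589 0.0196 0.0291] 104.0 J [-30.9 -91.7] F J -1.0 0.2 -1.4
```

carry_out([
  {"x":0,"y":0.001,"z":0,"turn":0,"grip":-1},
  {"x":0,"y":0.002,"z":0,"turn":0,"grip":-1},
  {"x":0,"y":0.003,"z":0,"turn":0,"grip":-1},
  {"x":0,"y":0.003,"z":0,"turn":0,"grip":-1},
])

```text
time: 5.58
tool_pos: [0.5598, 0.0197, 0.029]
orientation: [-180.0, -0.0, 104.0]
contact_force: [-1.2, 0.0, 0.7]
grip_width: 0.0
gripper_force: 0.6
```

carry_out([
  {"x":0,"y":0.001,"z":0,"turn":0,"grip":-1},
  {"x":0,"y":0.002,"z":0,"turn":0,"grip":-1},
  {"x":0,"y":0.003,"z":0,"turn":0,"grip":-1},
  {"x":0,"y":0.003,"z":0,"turn":0,"grip":-1},
])

```text
time: 5.92
tool_pos: [0.5602, 0.0198, 0.0288]
orientation: [-179.9, -0.0, 104.0]
contact_force: [-4.5, -1.5, 2.9]
grip_width: -0.0001
gripper_force: 2.5
```

carry_out([
  {"x":0,"y":0.001,"z":0,"turn":0,"grip":-1},
  {"x":0,"y":0.002,"z":0,"turn":0,"grip":-1},
  {"x":0,"y":0.002,"z":0,"turn":0,"grip":-1},
])

```text
time: 6.17
tool_pos: [0.5603, 0.0198, 0.0286]
orientation: [-179.8, -0.0, 104.0]
contact_force: [-6.3, -1.8, 3.4]
grip_width: 0.0002
gripper_force: 3.3
```

carry_out([
  {"x":0,"y":0.0015,"z":0,"turn":0,"grip":-1},
  {"x":0,"y":0.003,"z":0,"turn":0,"grip":-1},
  {"x":0,"y":0.004,"z":0,"turn":0,"grip":-1},
  {"x":0,"y":0.004,"z":0,"turn":0,"grip":-1},
])

```text
time: 6.5
tool_pos: [0.5605, 0.0199, 0.0282]
orientation: [-179.6, -0.1, 104.0]
contact_force: [-8.8, -2.8, 3.1]
grip_width: 0.0001
gripper_force: 4.6
```

carry_out([
  {"x":0,"y":0.0025,"z":0,"turn":0,"grip":-1},
  {"x":0,"y":0.004,"z":0,"turn":0,"grip":-1},
  {"x":0,"y":0.004,"z":0,"turn":0,"grip":-1},
  {"x":0,"y":0.004,"z":0,"turn":0,"grip":-1},
  {"x":0,"y":0.004,"z":0,"turn":0,"grip":-1},
])

```text
time: 6.92
tool_pos: [0.5607, 0.02, 0.0278]
orientation: [-179.5, -0.1, 104.0]
contact_force: [-11.6, -2.9, 5.3]
grip_width: -0.0
gripper_force: 6.0
```

carry_out([
  {"x":0,"y":0,"z":0,"turn":0,"grip":-1},
  {"x":0,"y":0,"z":0,"turn":0,"grip":-1},
  {"x":0,"y":0,"z":0,"turn":0,"grip":-1},
  {"x":0,"y":0,"z":0,"turn":0,"grip":-1},
  {"x":0,"y":0,"z":0,"turn":0,"grip":-1},
])

```text
time: 7.33
tool_pos: [0.5607, 0.02, 0.0278]
orientation: [-179.5, -0.1, 103.9]
contact_force: [-11.4, -3.0, 5.8]
grip_width: -0.0001
gripper_force: 5.9
```

That held about 12 N for roughly 0.7 s on the near button. Now I'll back off and go to the far end.

carry_out([
  {"x":0,"y":-0.02,"z":0,"turn":0,"grip":-1},
  {"x":0,"y":-0.08,"z":0,"turn":0,"grip":-1},
  {"x":0,"y":-0.16,"z":0,"turn":0,"grip":-1},
  {"x":0.1,"y":-0.2,"z":0,"turn":0,"grip":-1},
  {"x":0.2,"y":-0.2,"z":0,"turn":0,"grip":-1},
  {"x":0.3,"y":-0.2,"z":0,"turn":0,"grip":-1},
  {"x":0.342,"y":-0.2,"z":0,"turn":0,"grip":-1},
  {"x":0.342,"y":-0.2,"z":0,"turn":0,"grip":-1},
])

```text
time: 8.0
tool_pos: [0.4542, 0.1405, 0.0297]
orientation: [179.8, -0.2, 104.4]
contact_force: [-0.3, 0.2, 0.3]
grip_width: -0.0001
gripper_force: 0.0
```

```bash
python3 st.py t2; python3 - <<'E'
from station import manip; import cv2
cv2.imwrite("pics/w2.png",manip.read_camera("wrist")["frame"][:,:,::-1])
E
```

```text
8.0 [0.4542 0.1405 0.0297] 104.4 J [-102.9   51.1] F J -0.3 0.3 0.3
tube J [13.5  2.5] [0.086  0.2314] rel yaw 9.72
```

View pics/w2.png

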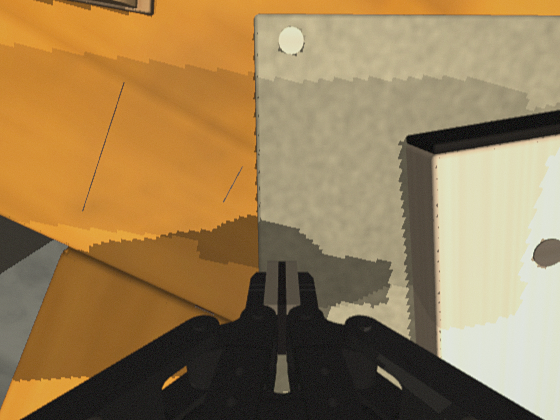

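The tube is at +9.7° with its near end by the button. In the wrist view its far end shows at (405–560, 115–150), and the finger at (283,290) is clear of its long face. I'll push the far end in.

carry_out([
  {"x":0,"y":0.03,"z":0,"turn":0,"grip":-1},
  {"x":0,"y":0.07,"z":0,"turn":0,"grip":-1},
  {"x":0,"y":0.1,"z":0,"turn":0,"grip":-1},
  {"x":0,"y":0.112,"z":0,"turn":0,"grip":-1},
  {"x":0,"y":0.118,"z":0,"turn":0,"grip":-1},
  {"x":0,"y":0.124,"z":0,"turn":0,"grip":-1},
  {"x":0,"y":0.13,"z":0,"turn":0,"grip":-1},
  {"x":0,"y":0.136,"z":0,"turn":0,"grip":-1},
])

```text
time: 8.77
tool_pos: [0.5067, 0.1472, 0.0289]
orientation: [-179.9, -0.0, 103.9]
contact_force: [-0.6, -0.6, -0.8]
grip_width: 0.0001
gripper_force: 0.2
```

```bash
python3 st.py
```

```text
8.77 [0.5067 0.1472 0.0289] 103.9 J [-50.4  44.8] F J -0.7 -0.4 -0.8
```

carry_out([
  {"x":0,"y":0.006,"z":0,"turn":0,"grip":-1},
  {"x":0,"y":0.012,"z":0,"turn":0,"grip":-1},
  {"x":0,"y":0.017,"z":0,"turn":0,"grip":-1},
  {"x":0,"y":0.022,"z":0,"turn":0,"grip":-1},
  {"x":0,"y":0.027,"z":0,"turn":0,"grip":-1},
  {"x":0,"y":0.032,"z":0,"turn":0,"grip":-1},
  {"x":0,"y":0.036,"z":0,"turn":0,"grip":-1},
  {"x":0,"y":0.039,"z":0,"turn":0,"grip":-1},
])

```text
time: 9.43
tool_pos: [0.5225, 0.1515, 0.0291]
orientation: [180.0, 0.0, 104.0]
contact_force: [-1.3, -0.7, -0.5]
grip_width: -0.0004
gripper_force: 0.2
```

carry_out([
  {"x":0,"y":0.002,"z":0,"turn":0,"grip":-1},
  {"x":0,"y":0.004,"z":0,"turn":0,"grip":-1},
  {"x":0,"y":0.0055,"z":0,"turn":0,"grip":-1},
  {"x":0,"y":0.007,"z":0,"turn":0,"grip":-1},
  {"x":0,"y":0.007,"z":0,"turn":0,"grip":-1},
])

```text
time: 9.85
tool_pos: [0.5251, 0.1521, 0.0291]
orientation: [180.0, 0.0, 104.0]
contact_force: [-0.6, 0.6, -0.0]
grip_width: -0.0001
gripper_force: 0.1
```

```bash
python3 st.py
```

```text
9.85 [0.5251 0.1521 0.0291] 104.0 J [-31.3  45.1] F J -0.5 0.7 -0.0
```

carry_out([
  {"x":0,"y":0.0015,"z":0,"turn":0,"grip":-1},
  {"x":0,"y":0.003,"z":0,"turn":0,"grip":-1},
  {"x":0,"y":0.0045,"z":0,"turn":0,"grip":-1},
  {"x":0,"y":0.0045,"z":0,"turn":0,"grip":-1},
])

```text
time: 10.18
tool_pos: [0.5269, 0.1526, 0.0291]
orientation: [180.0, -0.0, 104.0]
contact_force: [0.3, -0.1, 0.3]
grip_width: -0.0001
gripper_force: 0.1
```

carry_out([
  {"x":0,"y":0.0015,"z":0,"turn":0,"grip":-1},
  {"x":0,"y":0.003,"z":0,"turn":0,"grip":-1},
  {"x":0,"y":0.0045,"z":0,"turn":0,"grip":-1},
  {"x":0,"y":0.0045,"z":0,"turn":0,"grip":-1},
])

```text
time: 10.52
tool_pos: [0.5287, 0.153, 0.0291]
orientation: [180.0, 0.0, 104.0]
contact_force: [-0.1, -0.5, -1.0]
grip_width: -0.0001
gripper_force: 0.1
```

carry_out([
  {"x":0,"y":0.0015,"z":0,"turn":0,"grip":-1},
  {"x":0,"y":0.003,"z":0,"turn":0,"grip":-1},
  {"x":0,"y":0.0045,"z":0,"turn":0,"grip":-1},
  {"x":0,"y":0.0045,"z":0,"turn":0,"grip":-1},
])

```text
time: 10.85
tool_pos: [0.53, 0.1533, 0.029]
orientation: [-180.0, -0.0, 104.0]
contact_force: [-1.2, -0.6, 0.1]
grip_width: -0.0002
gripper_force: 0.7
```

carry_out([
  {"x":0,"y":0.0015,"z":0,"turn":0,"grip":-1},
  {"x":0,"y":0.003,"z":0,"turn":0,"grip":-1},
  {"x":0,"y":0.0045,"z":0,"turn":0,"grip":-1},
  {"x":0,"y":0.0045,"z":0,"turn":0,"grip":-1},
])

```text
time: 11.18
tool_pos: [0.5301, 0.1533, 0.0285]
orientation: [-179.7, -0.0, 104.0]
contact_force: [-5.3, -1.0, 3.4]
grip_width: -0.0003
gripper_force: 3.2
```

```bash
python3 st.py
```

```text
11.18 [0.5301 0.1533 0.0285] 104.0 J [-26.2  45.1] F J -5.4 0.3 3.4
```

carry_out([
  {"x":0,"y":0.002,"z":0,"turn":0,"grip":-1},
  {"x":0,"y":0.004,"z":0,"turn":0,"grip":-1},
  {"x":0,"y":0.006,"z":0,"turn":0,"grip":-1},
  {"x":0,"y":0.0075,"z":0,"turn":0,"grip":-1},
  {"x":0,"y":0.0075,"z":0,"turn":0,"grip":-1},
])

```text
time: 11.6
tool_pos: [0.5301, 0.1533, 0.0277]
orientation: [-179.4, -0.0, 104.0]
contact_force: [-12.0, -2.6, 6.4]
grip_width: -0.0
gripper_force: 6.3
```

carry_out([
  {"x":0,"y":0,"z":0,"turn":0,"grip":-1},
  {"x":0,"y":0,"z":0,"turn":0,"grip":-1},
  {"x":0,"y":0,"z":0,"turn":0,"grip":-1},
  {"x":0,"y":0,"z":0,"turn":0,"grip":-1},
  {"x":0,"y":0,"z":0,"turn":0,"grip":-1},
  {"x":0,"y":0,"z":0,"turn":0,"grip":-1},
])

```text
time: 12.1
tool_pos: [0.5302, 0.1533, 0.0277]
orientation: [-179.4, -0.0, 104.0]
contact_force: [-11.4, -2.1, 6.0]
grip_width: 0.0003
gripper_force: 6.2
```

carry_out([
  {"x":0,"y":-0.02,"z":0,"turn":0,"grip":-1},
  {"x":0,"y":-0.08,"z":0,"turn":0,"grip":-1},
  {"x":-0.1,"y":-0.08,"z":0,"turn":0,"grip":-1},
  {"x":-0.2,"y":-0.08,"z":0,"turn":0,"grip":-1},
  {"x":-0.3,"y":-0.08,"z":0,"turn":0,"grip":-1},
  {"x":-0.338,"y":-0.08,"z":0,"turn":0,"grip":-1},
  {"x":-0.338,"y":-0.08,"z":0,"turn":0,"grip":-1},
  {"x":-0.338,"y":-0.08,"z":0,"turn":0,"grip":-1},
])

```text
time: 12.77
tool_pos: [0.5374, 0.0146, 0.0294]
orientation: [179.9, 0.0, 103.8]
contact_force: [-0.8, 1.0, 0.3]
grip_width: -0.0
gripper_force: 0.0
```

```bash
python3 st.py; python3 - <<'E'
from station import manip; import cv2
cv2.imwrite("pics/w3.png",manip.read_camera("wrist")["frame"][:,:,::-1])
E
```

```text
12.77 [0.5374 0.0146 0.0294] 103.8 J [-52.9 -91.3] F J -0.5 1.2 0.3
```

View pics/w3.png

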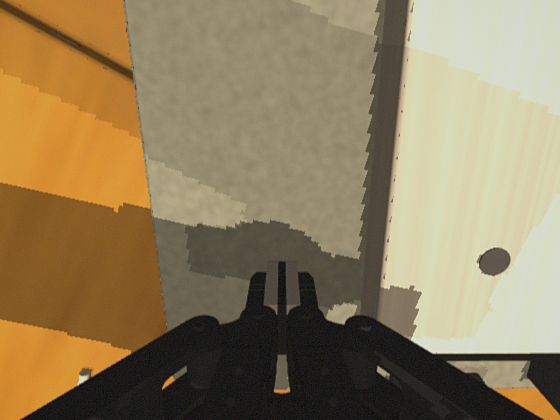

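The far button got about 12 N for 0.6 s. In this view the tube's long face at columns 380–408 looks nearly parallel to the rail. I'll press the near end again to check it's seated.

carry_out([
  {"x":0,"y":0.025,"z":0,"turn":0,"grip":-1},
  {"x":0,"y":0.045,"z":0,"turn":0,"grip":-1},
  {"x":0,"y":0.05,"z":0,"turn":0,"grip":-1},
  {"x":0,"y":0.054,"z":0,"turn":0,"grip":-1},
  {"x":0,"y":0.056,"z":0,"turn":0,"grip":-1},
  {"x":0,"y":0.058,"z":0,"turn":0,"grip":-1},
  {"x":0,"y":0.058,"z":0,"turn":0,"grip":-1},
])

```text
time: 13.4
tool_pos: [0.559, 0.0213, 0.029]
orientation: [-180.0, 0.0, 104.0]
contact_force: [-0.0, -0.3, -0.4]
grip_width: -0.0001
gripper_force: 0.0
```

carry_out([
  {"x":0,"y":0.0015,"z":0,"turn":0,"grip":-1},
  {"x":0,"y":0.003,"z":0,"turn":0,"grip":-1},
  {"x":0,"y":0.0045,"z":0,"turn":0,"grip":-1},
  {"x":0,"y":0.0045,"z":0,"turn":0,"grip":-1},
])

```text
time: 13.73
tool_pos: [0.5609, 0.0217, 0.0291]
orientation: [180.0, -0.0, 104.0]
contact_force: [-0.0, 0.8, -0.7]
grip_width: -0.0001
gripper_force: 0.0
```

```bash
python3 st.py
```

```text
13.73 [0.5609 0.0217 0.0291] 104.0 J [-28.4 -90.1] F J 0.2 0.8 -0.7
```

carry_out([
  {"x":0,"y":0.0015,"z":0,"turn":0,"grip":-1},
  {"x":0,"y":0.003,"z":0,"turn":0,"grip":-1},
  {"x":0,"y":0.0045,"z":0,"turn":0,"grip":-1},
  {"x":0,"y":0.0045,"z":0,"turn":0,"grip":-1},
])

```text
time: 14.07
tool_pos: [0.5627, 0.0221, 0.0291]
orientation: [180.0, 0.0, 104.0]
contact_force: [0.5, 0.3, 0.4]
grip_width: -0.0003
gripper_force: 0.0
```

carry_out([
  {"x":0,"y":0.0015,"z":0,"turn":0,"grip":-1},
  {"x":0,"y":0.003,"z":0,"turn":0,"grip":-1},
  {"x":0,"y":0.0045,"z":0,"turn":0,"grip":-1},
  {"x":0,"y":0.0045,"z":0,"turn":0,"grip":-1},
])

```text
time: 14.4
tool_pos: [0.5629, 0.0221, 0.0286]
orientation: [-179.8, -0.0, 104.0]
contact_force: [-5.5, 0.2, 3.2]
grip_width: 0.0002
gripper_force: 2.8
```

```bash
python3 st.py
```

```text
14.4 [0.5629 0.0221 0.0286] 104.0 J [-26.4 -90.2] F J -5.3 1.6 3.2
```

carry_out([
  {"x":0,"y":0.002,"z":0,"turn":0,"grip":-1},
  {"x":0,"y":0.004,"z":0,"turn":0,"grip":-1},
  {"x":0,"y":0.006,"z":0,"turn":0,"grip":-1},
  {"x":0,"y":0.0075,"z":0,"turn":0,"grip":-1},
  {"x":0,"y":0.0075,"z":0,"turn":0,"grip":-1},
  {"x":0,"y":0.0075,"z":0,"turn":0,"grip":-1},
  {"x":0,"y":0.0075,"z":0,"turn":0,"grip":-1},
  {"x":0,"y":0.0075,"z":0,"turn":0,"grip":-1},
])

```text
time: 15.07
tool_pos: [0.563, 0.0221, 0.0279]
orientation: [-179.5, -0.1, 103.9]
contact_force: [-11.0, -2.4, 5.8]
grip_width: 0.0002
gripper_force: 5.7
```

carry_out([
  {"x":0,"y":0,"z":0,"turn":0,"grip":-1},
  {"x":0,"y":0,"z":0,"turn":0,"grip":-1},
  {"x":0,"y":0,"z":0,"turn":0,"grip":-1},
])

```text
time: 15.32
tool_pos: [0.5629, 0.0221, 0.0278]
orientation: [-179.5, -0.1, 103.9]
contact_force: [-11.2, -1.9, 5.3]
grip_width: -0.0001
gripper_force: 5.7
```

carry_out([
  {"x":0,"y":-0.02,"z":0,"turn":0,"grip":-1},
  {"x":0,"y":-0.08,"z":0,"turn":0,"grip":-1},
  {"x":0.1,"y":-0.08,"z":0,"turn":0,"grip":-1},
  {"x":0.2,"y":-0.08,"z":0,"turn":0,"grip":-1},
  {"x":0.3,"y":-0.08,"z":0,"turn":0,"grip":-1},
  {"x":0.338,"y":-0.08,"z":0,"turn":0,"grip":-1},
  {"x":0.338,"y":-0.08,"z":0,"turn":0,"grip":-1},
  {"x":0.338,"y":-0.08,"z":0,"turn":0,"grip":-1},
])

```text
time: 15.98
tool_pos: [0.504, 0.1481, 0.0294]
orientation: [179.9, -0.0, 104.1]
contact_force: [0.2, -0.4, -0.3]
grip_width: -0.0001
gripper_force: 0.0
```

```bash
python3 st.py
```

```text
15.98 [0.504  0.1481 0.0294] 104.1 J [-52.8  46.4] F J 0.1 -0.4 -0.3
```

Re-press the far end the same way, to confirm.

carry_out([
  {"x":0,"y":0.025,"z":0,"turn":0,"grip":-1},
  {"x":0,"y":0.045,"z":0,"turn":0,"grip":-1},
  {"x":0,"y":0.055,"z":0,"turn":0,"grip":-1},
  {"x":0,"y":0.06,"z":0,"turn":0,"grip":-1},
  {"x":0,"y":0.064,"z":0,"turn":0,"grip":-1},
  {"x":0,"y":0.066,"z":0,"turn":0,"grip":-1},
  {"x":0,"y":0.068,"z":0,"turn":0,"grip":-1},
  {"x":0,"y":0.068,"z":0,"turn":0,"grip":-1},
])

```text
time: 16.65
tool_pos: [0.5299, 0.1532, 0.029]
orientation: [-180.0, -0.0, 104.0]
contact_force: [-0.8, 0.5, 0.0]
grip_width: 0.0001
gripper_force: 0.0
```

```bash
python3 st.py
```

```text
16.65 [0.5299 0.1532 0.029 ] 104.0 J [-26.5  45. ] F J -0.7 0.7 0.0
```

carry_out([
  {"x":0,"y":0.0015,"z":0,"turn":0,"grip":-1},
  {"x":0,"y":0.003,"z":0,"turn":0,"grip":-1},
  {"x":0,"y":0.005,"z":0,"turn":0,"grip":-1},
  {"x":0,"y":0.007,"z":0,"turn":0,"grip":-1},
  {"x":0,"y":0.009,"z":0,"turn":0,"grip":-1},
  {"x":0,"y":0.011,"z":0,"turn":0,"grip":-1},
  {"x":0,"y":0.011,"z":0,"turn":0,"grip":-1},
])

```text
time: 17.23
tool_pos: [0.5301, 0.1534, 0.0279]
orientation: [-179.5, -0.0, 104.0]
contact_force: [-10.6, -1.9, 5.0]
grip_width: 0.0001
gripper_force: 5.1
```

carry_out([
  {"x":0,"y":0,"z":0,"turn":0,"grip":-1},
  {"x":0,"y":0,"z":0,"turn":0,"grip":-1},
  {"x":0,"y":0,"z":0,"turn":0,"grip":-1},
  {"x":0,"y":0,"z":0,"turn":0,"grip":-1},
  {"x":0,"y":0,"z":0,"turn":0,"grip":-1},
  {"x":0,"y":0,"z":0,"turn":0,"grip":-1},
])

```text
time: 17.73
tool_pos: [0.5301, 0.1534, 0.0279]
orientation: [-179.5, -0.0, 104.0]
contact_force: [-9.3, -1.6, 4.2]
grip_width: 0.0002
gripper_force: 5.0
```

```bash
python3 st.py
```

```text
17.73 [0.5301 0.1534 0.0279] 104.0 J [-26.2  45.1] F J -9.4 0.8 4.2
```

The far end repeats at the same position, so the tube bears on both buttons. Next I'll go round to the left end, after checking the clearance there.

```bash
python3 - <<'E'
from h import *; from station import manip
c=dict(np.load("top0.npz"));K=c["intrinsics"];v,u=np.mgrid[0:420,0:560];r=c["range_z"]
X=np.stack([(u-K[0,2])/K[0,0]*r,-(v-K[1,2])/K[1,1]*r,-r],-1)@Rm(c).T+c["position"];X=X[r>0];J=toJ(X)
for a,b in((130,150),(150,170),(170,190),(190,210),(210,230)):
    m=(abs(J[:,0]-31)<65)&(J[:,1]>a)&(J[:,1]<b);print(a,b,X[m,2].max())
s=manip.state()
print(delta(s,toW(31,157),.12,104.1),delta(s,toW(31,157),.029,104.1))
E
```

```text
130 150 0.04659141896562613
150 170 0.017700522231106186
170 190 0.0038961400098344035
190 210 0.0382912934573878
210 230 0.15624520289915955
(array([ 0.28  ,  0.1405, -0.2314]), np.float64(-0.001)) (array([ 0.2799,  0.1425, -0.0039]), np.float64(-0.001))
```

carry_out([
  {"x":0,"y":-0.02,"z":0,"turn":0,"grip":-1},
  {"x":0,"y":-0.08,"z":0,"turn":0,"grip":-1},
  {"x":0,"y":-0.1,"z":-0.1,"turn":0,"grip":-1},
  {"x":0.05,"y":-0.1,"z":-0.2,"turn":0,"grip":-1},
  {"x":0.15,"y":-0.1,"z":-0.25,"turn":0,"grip":-1},
  {"x":0.25,"y":-0.1,"z":-0.25,"turn":0,"grip":-1},
  {"x":0.28,"y":-0.1,"z":-0.25,"turn":0,"grip":-1},
  {"x":0.28,"y":-0.1,"z":-0.25,"turn":0,"grip":-1},
])

```text
time: 18.4
tool_pos: [0.4669, 0.2596, 0.1302]
orientation: [179.8, -0.2, 104.5]
contact_force: [0.5, -0.1, -0.1]
grip_width: -0.0
gripper_force: 0.0
```

```bash
python3 st.py t3; python3 - <<'E'
from h import *; from station import manip
s=manip.state();print(delta(s,toW(31,157),.029,104.1))
E
```

```text
18.4 [0.4669 0.2596 0.1302] 104.5 J [-61.6 163.6] F J 0.5 -0.3 -0.1
tube J [31.2 -2.1] [0.0858 0.2315] rel yaw -0.03
(array([-0.0086,  0.2311,  0.2519]), np.float64(0.0015))
```

View pics/t3.png

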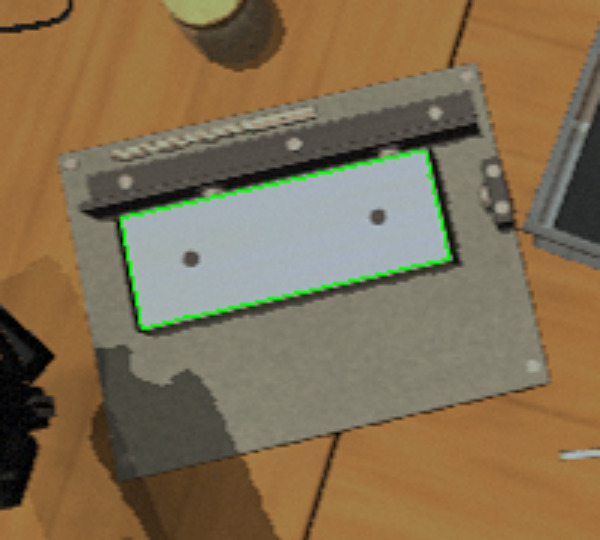

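The tube outline (120–455, 150–330) lies flat against both buttons: it's at jig (31.2, -2.1) mm with relative yaw -0.03°. It needs to go about 28 mm along the rail. I'll move the tool over and down past the left end.

carry_out([
  {"x":-0.02,"y":0.08,"z":0,"turn":0,"grip":-1},
  {"x":-0.023,"y":0.16,"z":0,"turn":0,"grip":-1},
  {"x":-0.023,"y":0.22,"z":0,"turn":0,"grip":-1},
  {"x":-0.023,"y":0.231,"z":0,"turn":0,"grip":-1},
  {"x":-0.023,"y":0.231,"z":0.05,"turn":0,"grip":-1},
  {"x":-0.023,"y":0.231,"z":0.12,"turn":0,"grip":-1},
])

```text
time: 18.95
tool_pos: [0.5633, 0.2657, 0.083]
orientation: [179.7, -0.0, 103.8]
contact_force: [-0.4, -0.5, 0.9]
grip_width: 0.0
gripper_force: 0.0
```

```bash
python3 st.py; python3 - <<'E'
from h import *; from station import manip
s=manip.state();print(delta(s,toW(31,146),.029,104.1))
E
```

```text
18.95 [0.5633 0.2657 0.083 ] 103.8 J [ 33.4 146. ] F J -0.5 -0.4 0.9
(array([-1.00e-04, -6.80e-03,  1.35e-01]), np.float64(-0.0023))
```

carry_out([
  {"x":0,"y":-0.003,"z":0.06,"turn":0,"grip":-1},
  {"x":0,"y":-0.003,"z":0.1,"turn":0,"grip":-1},
  {"x":0,"y":-0.003,"z":0.13,"turn":0,"grip":-1},
  {"x":0,"y":-0.003,"z":0.13,"turn":0,"grip":-1},
  {"x":0,"y":-0.003,"z":0.13,"turn":0,"grip":-1},
])

```text
time: 19.37
tool_pos: [0.5591, 0.2655, 0.029]
orientation: [-180.0, 0.0, 103.9]
contact_force: [0.2, 0.6, 0.1]
grip_width: -0.0002
gripper_force: 0.0
```

```bash
python3 st.py
```

```text
19.37 [0.5591 0.2655 0.029 ] 103.9 J [ 29.2 146.8] F J 0.3 0.6 0.1
```

carry_out([
  {"x":-0.015,"y":0.0045,"z":0,"turn":0,"grip":-1},
  {"x":-0.03,"y":0.0045,"z":0,"turn":0,"grip":-1},
  {"x":-0.038,"y":0.0045,"z":0,"turn":0,"grip":-1},
  {"x":-0.043,"y":0.0045,"z":0,"turn":0,"grip":-1},
  {"x":-0.048,"y":0.0045,"z":0,"turn":0,"grip":-1},
  {"x":-0.053,"y":0.0045,"z":0,"turn":0,"grip":-1},
  {"x":-0.058,"y":0.0045,"z":0,"turn":0,"grip":-1},
  {"x":-0.063,"y":0.0045,"z":0,"turn":0,"grip":-1},
])

```text
time: 20.03
tool_pos: [0.5668, 0.2427, 0.0292]
orientation: [180.0, -0.0, 104.0]
contact_force: [-0.1, 0.6, -0.5]
grip_width: 0.0001
gripper_force: 0.3
```

carry_out([
  {"x":-0.005,"y":0,"z":0,"turn":0,"grip":-1},
  {"x":-0.01,"y":0,"z":0,"turn":0,"grip":-1},
  {"x":-0.015,"y":0,"z":0,"turn":0,"grip":-1},
  {"x":-0.02,"y":0,"z":0,"turn":0,"grip":-1},
  {"x":-0.025,"y":0,"z":0,"turn":0,"grip":-1},
  {"x":-0.029,"y":0,"z":0,"turn":0,"grip":-1},
  {"x":-0.032,"y":0,"z":0,"turn":0,"grip":-1},
  {"x":-0.032,"y":0,"z":0,"turn":0,"grip":-1},
])

```text
time: 20.7
tool_pos: [0.57, 0.2295, 0.029]
orientation: [-180.0, 0.0, 104.0]
contact_force: [0.0, 0.1, 0.1]
grip_width: -0.0003
gripper_force: 0.0
```

```bash
python3 st.py
```

```text
20.7 [0.57   0.2295 0.029 ] 104.0 J [ 31.1 109.2] F J 0.0 0.1 0.1
```

carry_out([
  {"x":-0.004,"y":0,"z":0,"turn":0,"grip":-1},
  {"x":-0.007,"y":0,"z":0,"turn":0,"grip":-1},
  {"x":-0.01,"y":0,"z":0,"turn":0,"grip":-1},
  {"x":-0.0115,"y":0,"z":0,"turn":0,"grip":-1},
  {"x":-0.013,"y":0,"z":0,"turn":0,"grip":-1},
  {"x":-0.0145,"y":0,"z":0,"turn":0,"grip":-1},
  {"x":-0.0145,"y":0,"z":0,"turn":0,"grip":-1},
])

```text
time: 21.28
tool_pos: [0.5714, 0.2243, 0.0291]
orientation: [180.0, 0.0, 104.0]
contact_force: [-0.5, 0.4, -0.4]
grip_width: 0.0004
gripper_force: 0.0
```

carry_out([
  {"x":-0.0015,"y":0,"z":0,"turn":0,"grip":-1},
  {"x":-0.003,"y":0,"z":0,"turn":0,"grip":-1},
  {"x":-0.0045,"y":0,"z":0,"turn":0,"grip":-1},
  {"x":-0.0045,"y":0,"z":0,"turn":0,"grip":-1},
])

```text
time: 21.62
tool_pos: [0.5718, 0.2225, 0.0291]
orientation: [180.0, 0.0, 104.0]
contact_force: [0.4, -1.0, -0.2]
grip_width: -0.0002
gripper_force: 0.0
```

```bash
python3 st.py
```

```text
21.62 [0.5718 0.2225 0.0291] 104.0 J [ 31.1 102. ] F J 0.2 -1.1 -0.2
```

carry_out([
  {"x":-0.0015,"y":0,"z":0,"turn":0,"grip":-1},
  {"x":-0.003,"y":0,"z":0,"turn":0,"grip":-1},
  {"x":-0.0045,"y":0,"z":0,"turn":0,"grip":-1},
  {"x":-0.0045,"y":0,"z":0,"turn":0,"grip":-1},
])

```text
time: 21.95
tool_pos: [0.5719, 0.2219, 0.0291]
orientation: [180.0, -0.1, 104.0]
contact_force: [-0.9, 2.7, -0.6]
grip_width: -0.0001
gripper_force: 1.4
```

carry_out([
  {"x":-0.0015,"y":0,"z":0,"turn":0,"grip":-1},
  {"x":-0.003,"y":0,"z":0,"turn":0,"grip":-1},
  {"x":-0.003,"y":0,"z":0,"turn":0,"grip":-1},
])

```text
time: 22.2
tool_pos: [0.572, 0.2218, 0.0291]
orientation: [180.0, -0.1, 104.1]
contact_force: [-1.1, 5.5, -0.9]
grip_width: 0.0001
gripper_force: 2.8
```

```bash
python3 st.py
```

```text
22.2 [0.572  0.2218 0.0291] 104.1 J [ 31.1 101.3] F J 0.3 5.6 -0.9
```

carry_out([
  {"x":-0.0015,"y":0,"z":0,"turn":0,"grip":-1},
  {"x":-0.003,"y":0,"z":0,"turn":0,"grip":-1},
  {"x":-0.0045,"y":0,"z":0,"turn":0,"grip":-1},
  {"x":-0.0065,"y":0,"z":0,"turn":0,"grip":-1},
  {"x":-0.0065,"y":0,"z":0,"turn":0,"grip":-1},
  {"x":-0.0065,"y":0,"z":0,"turn":0,"grip":-1},
])

```text
time: 22.7
tool_pos: [0.5719, 0.2218, 0.0291]
orientation: [180.0, -0.3, 104.1]
contact_force: [-2.2, 9.0, -1.1]
grip_width: 0.0001
gripper_force: 4.7
```

carry_out([
  {"x":0,"y":0,"z":0,"turn":0,"grip":-1},
  {"x":0,"y":0,"z":0,"turn":0,"grip":-1},
  {"x":0,"y":0,"z":0,"turn":0,"grip":-1},
  {"x":0,"y":0,"z":0,"turn":0,"grip":-1},
  {"x":0,"y":0,"z":0,"turn":0,"grip":-1},
])

```text
time: 23.12
tool_pos: [0.5719, 0.2218, 0.0292]
orientation: [180.0, -0.3, 104.1]
contact_force: [-3.1, 8.9, -0.8]
grip_width: -0.0004
gripper_force: 4.7
```

9.4 N so far, so I'll bring it up to 12 N and hold.

carry_out([
  {"x":-0.0025,"y":0,"z":0,"turn":0,"grip":-1},
  {"x":-0.0045,"y":0,"z":0,"turn":0,"grip":-1},
  {"x":-0.0045,"y":0,"z":0,"turn":0,"grip":-1},
  {"x":-0.0045,"y":0,"z":0,"turn":0,"grip":-1},
  {"x":-0.0045,"y":0,"z":0,"turn":0,"grip":-1},
  {"x":-0.0045,"y":0,"z":0,"turn":0,"grip":-1},
  {"x":-0.0045,"y":0,"z":0,"turn":0,"grip":-1},
  {"x":-0.0045,"y":0,"z":0,"turn":0,"grip":-1},
])

```text
time: 23.78
tool_pos: [0.5719, 0.2218, 0.0292]
orientation: [180.0, -0.4, 104.2]
contact_force: [-2.8, 12.4, -1.2]
grip_width: -0.0
gripper_force: 6.0
```

carry_out([
  {"x":0.01,"y":0,"z":0,"turn":0,"grip":-1},
  {"x":0.03,"y":0,"z":0,"turn":0,"grip":-1},
  {"x":0.07,"y":0,"z":0,"turn":0,"grip":-1},
  {"x":0.09,"y":0,"z":-0.05,"turn":0,"grip":-1},
  {"x":0.1,"y":0,"z":-0.15,"turn":0,"grip":-1},
  {"x":0.1,"y":-0.1,"z":-0.25,"turn":0,"grip":-1},
  {"x":0.1,"y":-0.2,"z":-0.25,"turn":0,"grip":-1},
  {"x":0.1,"y":-0.25,"z":-0.25,"turn":0,"grip":-1},
])

```text
time: 24.45
tool_pos: [0.4671, 0.229, 0.1314]
orientation: [179.8, -0.0, 103.9]
contact_force: [-0.5, 0.6, -0.0]
grip_width: 0.0002
gripper_force: 0.0
```

```bash
python3 st.py t4
```

```text
24.45 [0.4671 0.229  0.1314] 103.9 J [-68.8 133.8] F J -0.3 0.7 -0.0
tube J [ 30.4 -29.5] [0.0859 0.2317] rel yaw -0.11
```

View pics/t4.png

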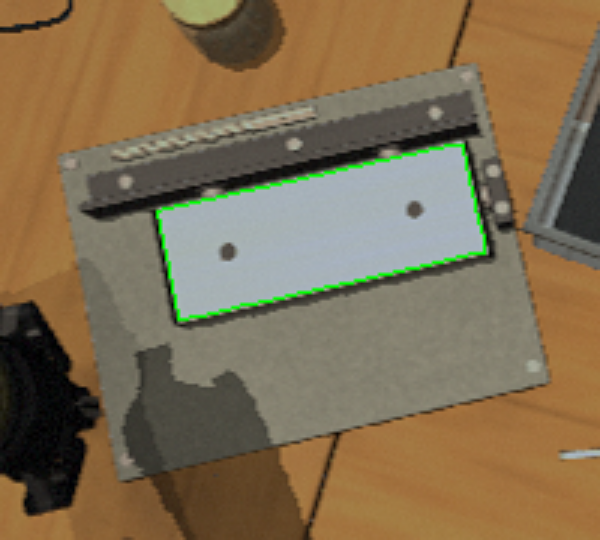

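The tube outline (155–490, 143–323) is at jig (30.4, -29.5) mm, yaw -0.11°, against the stop. x may have drifted a fraction of a millimetre off the buttons, so I'll seat it gently again at both ends and then at the stop.

carry_out([
  {"x":-0.1,"y":0,"z":0,"turn":0,"grip":-1},
  {"x":-0.2,"y":0,"z":0,"turn":0,"grip":-1},
  {"x":-0.3,"y":0,"z":0.05,"turn":0,"grip":-1},
  {"x":-0.4,"y":0,"z":0.1,"turn":0,"grip":-1},
  {"x":-0.5,"y":0,"z":0.15,"turn":0,"grip":-1},
  {"x":-0.56,"y":0,"z":0.2,"turn":0,"grip":-1},
  {"x":-0.56,"y":0,"z":0.2,"turn":0,"grip":-1},
  {"x":-0.56,"y":0,"z":0.2,"turn":0,"grip":-1},
])

```text
time: 25.17
tool_pos: [0.5199, 0.0088, 0.0476]
orientation: [-179.8, 0.1, 103.6]
contact_force: [0.4, 0.8, 0.3]
grip_width: -0.0
gripper_force: 0.0
```

```bash
python3 st.py; python3 - <<'E'
from h import *; from station import manip
s=manip.state();print(delta(s,toW(-50,-90),.029,104.1))
E
```

```text
25.17 [0.5199 0.0088 0.0476] 103.6 J [-71.3 -92.6] F J 0.6 0.6 0.3
(array([0.007 , 0.0534, 0.0464]), np.float64(-0.0042))
```

carry_out([
  {"x":0,"y":0,"z":0.046,"turn":0,"grip":-1},
  {"x":0,"y":0.03,"z":0.046,"turn":0,"grip":-1},
  {"x":0,"y":0.06,"z":0.046,"turn":0,"grip":-1},
  {"x":0,"y":0.085,"z":0.046,"turn":0,"grip":-1},
  {"x":0,"y":0.097,"z":0.046,"turn":0,"grip":-1},
  {"x":0,"y":0.1,"z":0.046,"turn":0,"grip":-1},
  {"x":0,"y":0.1,"z":0.046,"turn":0,"grip":-1},
  {"x":0,"y":0.1,"z":0.046,"turn":0,"grip":-1},
])

```text
time: 25.83
tool_pos: [0.5594, 0.0224, 0.0308]
orientation: [-180.0, -0.0, 104.0]
contact_force: [-0.2, -0.2, -0.4]
grip_width: -0.0
gripper_force: 0.0
```

```bash
python3 st.py
```

```text
25.83 [0.5594 0.0224 0.0308] 104.0 J [-29.7 -89. ] F J -0.2 -0.2 -0.4
```

carry_out([
  {"x":0,"y":0.002,"z":0.004,"turn":0,"grip":-1},
  {"x":0,"y":0.004,"z":0.004,"turn":0,"grip":-1},
  {"x":0,"y":0.0055,"z":0.004,"turn":0,"grip":-1},
  {"x":0,"y":0.0055,"z":0.004,"turn":0,"grip":-1},
])

```text
time: 26.17
tool_pos: [0.5618, 0.023, 0.0291]
orientation: [-180.0, -0.0, 104.0]
contact_force: [-0.3, 0.0, -0.4]
grip_width: -0.0001
gripper_force: 0.0
```

carry_out([
  {"x":0,"y":0.001,"z":0,"turn":0,"grip":-1},
  {"x":0,"y":0.0015,"z":0,"turn":0,"grip":-1},
  {"x":0,"y":0.0015,"z":0,"turn":0,"grip":-1},
])

```text
time: 26.42
tool_pos: [0.5624, 0.023, 0.029]
orientation: [-180.0, 0.0, 104.0]
contact_force: [-0.1, 0.4, 0.2]
grip_width: 0.0001
gripper_force: 0.2
```

carry_out([
  {"x":0,"y":0.001,"z":0,"turn":0,"grip":-1},
  {"x":0,"y":0.0015,"z":0,"turn":0,"grip":-1},
  {"x":0,"y":0.0015,"z":0,"turn":0,"grip":-1},
])

```text
time: 26.67
tool_pos: [0.5626, 0.0231, 0.0289]
orientation: [-179.9, -0.0, 104.0]
contact_force: [-2.5, -1.2, 0.8]
grip_width: -0.0001
gripper_force: 1.2
```

```bash
python3 st.py
```

```text
26.67 [0.5626 0.0231 0.0289] 104.0 J [-26.5 -89.2] F J -2.7 -0.6 0.8
```

carry_out([
  {"x":0,"y":0.003,"z":0,"turn":0,"grip":-1},
  {"x":0,"y":0.006,"z":0,"turn":0,"grip":-1},
  {"x":0,"y":0.009,"z":0,"turn":0,"grip":-1},
  {"x":0,"y":0.01,"z":0,"turn":0,"grip":-1},
  {"x":0,"y":0.01,"z":0,"turn":0,"grip":-1},
  {"x":0,"y":0.01,"z":0,"turn":0,"grip":-1},
  {"x":0,"y":0.01,"z":0,"turn":0,"grip":-1},
  {"x":0,"y":0.01,"z":0,"turn":0,"grip":-1},
])

```text
time: 27.33
tool_pos: [0.5627, 0.0231, 0.0279]
orientation: [-179.5, -0.1, 103.9]
contact_force: [-11.2, -2.3, 6.1]
grip_width: -0.0001
gripper_force: 5.5
```

carry_out([
  {"x":0,"y":0,"z":0,"turn":0,"grip":-1},
  {"x":0,"y":0,"z":0,"turn":0,"grip":-1},
  {"x":0,"y":-0.02,"z":0,"turn":0,"grip":-1},
  {"x":0,"y":-0.08,"z":0,"turn":0,"grip":-1},
  {"x":0.1,"y":-0.08,"z":0,"turn":0,"grip":-1},
  {"x":0.2,"y":-0.08,"z":0,"turn":0,"grip":-1},
  {"x":0.3,"y":-0.08,"z":0,"turn":0,"grip":-1},
  {"x":0.336,"y":-0.08,"z":0,"turn":0,"grip":-1},
])

```text
time: 28.0
tool_pos: [0.5023, 0.1541, 0.0294]
orientation: [179.9, -0.2, 104.4]
contact_force: [-0.6, -0.1, -0.5]
grip_width: -0.0
gripper_force: 0.0
```

carry_out([
  {"x":0,"y":0,"z":0,"turn":0,"grip":-1},
  {"x":0,"y":0.02,"z":0,"turn":0,"grip":-1},
  {"x":0,"y":0.04,"z":0,"turn":0,"grip":-1},
  {"x":0,"y":0.05,"z":0,"turn":0,"grip":-1},
  {"x":0,"y":0.056,"z":0,"turn":0,"grip":-1},
  {"x":0,"y":0.058,"z":0,"turn":0,"grip":-1},
  {"x":0,"y":0.058,"z":0,"turn":0,"grip":-1},
  {"x":0,"y":0.058,"z":0,"turn":0,"grip":-1},
])

```text
time: 28.67
tool_pos: [0.5259, 0.1518, 0.0289]
orientation: [-180.0, 0.0, 103.9]
contact_force: [0.1, -1.6, 0.7]
grip_width: -0.0002
gripper_force: 0.0
```

```bash
python3 st.py
```

```text
28.67 [0.5259 0.1518 0.0289] 103.9 J [-30.6  44.6] F J -0.3 -1.6 0.7
```

carry_out([
  {"x":0,"y":0.003,"z":0,"turn":0,"grip":-1},
  {"x":0,"y":0.006,"z":0,"turn":0,"grip":-1},
  {"x":0,"y":0.0085,"z":0,"turn":0,"grip":-1},
  {"x":0,"y":0.0095,"z":0,"turn":0,"grip":-1},
  {"x":0,"y":0.0105,"z":0,"turn":0,"grip":-1},
  {"x":0,"y":0.0115,"z":0,"turn":0,"grip":-1},
  {"x":0,"y":0.0125,"z":0,"turn":0,"grip":-1},
  {"x":0,"y":0.0125,"z":0,"turn":0,"grip":-1},
])

```text
time: 29.33
tool_pos: [0.53, 0.1536, 0.0288]
orientation: [-179.9, -0.0, 104.0]
contact_force: [-3.6, -0.5, 2.5]
grip_width: 0.0002
gripper_force: 1.6
```

```bash
python3 st.py
```

```text
29.33 [0.53   0.1536 0.0288] 104.0 J [-26.3  45.4] F J -3.6 0.4 2.5
```

Far end has contact in the same place. I'll press it to about 11–12 N, hold, and retreat to the left end.

carry_out([
  {"x":0,"y":0.003,"z":0,"turn":0,"grip":-1},
  {"x":0,"y":0.006,"z":0,"turn":0,"grip":-1},
  {"x":0,"y":0.0085,"z":0,"turn":0,"grip":-1},
  {"x":0,"y":0.0095,"z":0,"turn":0,"grip":-1},
  {"x":0,"y":0.0095,"z":0,"turn":0,"grip":-1},
  {"x":0,"y":0.0095,"z":0,"turn":0,"grip":-1},
  {"x":0,"y":0.0095,"z":0,"turn":0,"grip":-1},
  {"x":0,"y":0.0095,"z":0,"turn":0,"grip":-1},
])

```text
time: 30.0
tool_pos: [0.53, 0.1536, 0.0278]
orientation: [-179.4, -0.0, 104.0]
contact_force: [-11.8, -3.0, 4.9]
grip_width: 0.0001
gripper_force: 5.7
```

carry_out([
  {"x":0,"y":0,"z":0,"turn":0,"grip":-1},
  {"x":0,"y":0,"z":0,"turn":0,"grip":-1},
  {"x":0,"y":-0.02,"z":0,"turn":0,"grip":-1},
  {"x":0,"y":-0.08,"z":0,"turn":0,"grip":-1},
  {"x":0.05,"y":-0.1,"z":-0.1,"turn":0,"grip":-1},
  {"x":0.15,"y":-0.1,"z":-0.2,"turn":0,"grip":-1},
  {"x":0.21,"y":-0.1,"z":-0.25,"turn":0,"grip":-1},
  {"x":0.21,"y":-0.1,"z":-0.25,"turn":0,"grip":-1},
])

```text
time: 30.67
tool_pos: [0.4768, 0.2339, 0.1344]
orientation: [179.4, -0.4, 104.3]
contact_force: [0.9, 1.7, 0.3]
grip_width: 0.0001
gripper_force: 0.0
```

carry_out([
  {"x":0,"y":0.08,"z":0,"turn":0,"grip":-1},
  {"x":0,"y":0.16,"z":0,"turn":0,"grip":-1},
  {"x":0,"y":0.22,"z":0,"turn":0,"grip":-1},
  {"x":0,"y":0.231,"z":0,"turn":0,"grip":-1},
  {"x":0,"y":0.231,"z":0,"turn":0,"grip":-1},
  {"x":0,"y":0.231,"z":0.05,"turn":0,"grip":-1},
  {"x":0,"y":0.231,"z":0.12,"turn":0,"grip":-1},
  {"x":0,"y":0.231,"z":0.12,"turn":0,"grip":-1},
])

```text
time: 31.33
tool_pos: [0.5608, 0.2473, 0.0763]
orientation: [-179.5, 0.1, 104.0]
contact_force: [-2.0, -0.8, -0.7]
grip_width: 0.0003
gripper_force: 0.0
```

```bash
python3 st.py t5;  python3 - <<'E'
from h import *; from station import manip
s=manip.state();print(delta(s,toW(31,125),.029,104.1))
E
```

```text
31.33 [0.5608 0.2473 0.0763] 104.0 J [ 26.4 128.7] F J -2.1 -0.3 -0.7
tube J [ 31.1 -29.4] [0.086  0.2314] rel yaw -0.03
(array([-0.0093,  0.0092,  0.1236]), np.float64(-0.0011))
```

Now it reads (31.1, -29.4) mm, yaw -0.03°. One last light press on the stop.

carry_out([
  {"x":-0.005,"y":0.011,"z":0.05,"turn":0,"grip":-1},
  {"x":-0.005,"y":0.011,"z":0.1,"turn":0,"grip":-1},
  {"x":-0.005,"y":0.011,"z":0.122,"turn":0,"grip":-1},
  {"x":-0.005,"y":0.011,"z":0.122,"turn":0,"grip":-1},
  {"x":-0.005,"y":0.011,"z":0.122,"turn":0,"grip":-1},
])

```text
time: 31.8
tool_pos: [0.5698, 0.2481, 0.0332]
orientation: [180.0, -0.0, 104.0]
contact_force: [-0.5, 0.1, -0.1]
grip_width: -0.0001
gripper_force: 0.0
```

```bash
python3 st.py;  python3 - <<'E'
from h import *; from station import manip
s=manip.state();print(delta(s,toW(31,102.5),.029,104.1))
E
```

```text
31.8 [0.5698 0.2481 0.0332] 104.0 J [ 35.4 127.3] F J -0.5 0.2 -0.1
(array([-0.062 , -0.0109,  0.0105]), np.float64(-0.001))
```

carry_out([
  {"x":0,"y":-0.011,"z":0.0105,"turn":0,"grip":-1},
  {"x":-0.02,"y":-0.011,"z":0.0105,"turn":0,"grip":-1},
  {"x":-0.04,"y":-0.011,"z":0.0105,"turn":0,"grip":-1},
  {"x":-0.052,"y":-0.011,"z":0.0105,"turn":0,"grip":-1},
  {"x":-0.058,"y":-0.011,"z":0.0105,"turn":0,"grip":-1},
  {"x":-0.06,"y":-0.011,"z":0.0105,"turn":0,"grip":-1},
  {"x":-0.06,"y":-0.011,"z":0.0105,"turn":0,"grip":-1},
  {"x":-0.06,"y":-0.011,"z":0.0105,"turn":0,"grip":-1},
])

```text
time: 32.47
tool_pos: [0.5714, 0.2238, 0.0281]
orientation: [180.0, -0.0, 104.0]
contact_force: [0.3, 0.6, -0.1]
grip_width: 0.0002
gripper_force: 0.0
```

carry_out([
  {"x":-0.001,"y":0,"z":0,"turn":0,"grip":-1},
  {"x":-0.002,"y":0,"z":0,"turn":0,"grip":-1},
  {"x":-0.003,"y":0,"z":0,"turn":0,"grip":-1},
  {"x":-0.004,"y":0,"z":0,"turn":0,"grip":-1},
  {"x":-0.005,"y":0,"z":0,"turn":0,"grip":-1},
  {"x":-0.005,"y":0,"z":0,"turn":0,"grip":-1},
])

```text
time: 32.97
tool_pos: [0.5717, 0.2219, 0.028]
orientation: [180.0, -0.0, 104.0]
contact_force: [-0.5, 1.2, -0.2]
grip_width: 0.0001
gripper_force: 0.2
```

```bash
python3 st.py
```

```text
32.97 [0.5717 0.2219 0.028 ] 104.0 J [ 30.9 101.4] F J -0.2 1.3 -0.2
```

carry_out([
  {"x":-0.0035,"y":0,"z":0,"turn":0,"grip":-1},
  {"x":-0.007,"y":0,"z":0,"turn":0,"grip":-1},
  {"x":-0.0105,"y":0,"z":0,"turn":0,"grip":-1},
  {"x":-0.014,"y":0,"z":0,"turn":0,"grip":-1},
  {"x":-0.014,"y":0,"z":0,"turn":0,"grip":-1},
  {"x":-0.014,"y":0,"z":0,"turn":0,"grip":-1},
])

```text
time: 33.47
tool_pos: [0.5717, 0.2217, 0.0281]
orientation: [-180.0, -0.4, 104.2]
contact_force: [-2.6, 10.4, -0.5]
grip_width: 0.0
gripper_force: 4.8
```

carry_out([
  {"x":0,"y":0,"z":0,"turn":0,"grip":-1},
  {"x":0,"y":0,"z":0,"turn":0,"grip":-1},
  {"x":0,"y":0,"z":0,"turn":0,"grip":-1},
  {"x":0,"y":0,"z":0,"turn":0,"grip":-1},
  {"x":0,"y":0,"z":0,"turn":0,"grip":-1},
])

```text
time: 33.88
tool_pos: [0.5716, 0.2217, 0.0281]
orientation: [-180.0, -0.4, 104.2]
contact_force: [-2.1, 9.4, -0.2]
grip_width: 0.0002
gripper_force: 4.8
```

carry_out([
  {"x":0.01,"y":0,"z":0,"turn":0,"grip":-1},
  {"x":0.03,"y":0,"z":0,"turn":0,"grip":-1},
  {"x":0.07,"y":0,"z":0,"turn":0,"grip":-1},
  {"x":0.09,"y":0,"z":-0.05,"turn":0,"grip":-1},
  {"x":0.1,"y":0,"z":-0.15,"turn":0,"grip":-1},
  {"x":0.1,"y":-0.1,"z":-0.25,"turn":0,"grip":-1},
  {"x":0.1,"y":-0.2,"z":-0.25,"turn":0,"grip":-1},
  {"x":0.1,"y":-0.25,"z":-0.25,"turn":0,"grip":-1},
])

```text
time: 34.55
tool_pos: [0.4665, 0.2303, 0.1303]
orientation: [179.8, -0.0, 103.9]
contact_force: [0.4, 0.1, -1.8]
grip_width: -0.0002
gripper_force: 0.0
```

```bash
python3 st.py t6
```

```text
34.55 [0.4665 0.2303 0.1303] 103.9 J [-69.2 135.2] F J 0.4 -0.0 -1.8
tube J [ 31.1 -29.5] [0.0859 0.2317] rel yaw -0.03
```

The tube stayed put at (31.1, -29.5) mm, yaw -0.03°. Let the arm settle, then hand in.

carry_out([
  {"x":0,"y":0,"z":0,"turn":0,"grip":-1},
  {"x":0,"y":0,"z":0,"turn":0,"grip":-1},
  {"x":0,"y":0,"z":0,"turn":0,"grip":-1},
  {"x":0,"y":0,"z":0,"turn":0,"grip":-1},
])

```text
time: 34.93
tool_pos: [0.4676, 0.2307, 0.128]
orientation: [180.0, 0.1, 103.9]
contact_force: [0.2, -0.1, 0.4]
grip_width: 0.0001
gripper_force: 0.0
```

```bash
python3 -c "
from station import manip
print(manip.job_done())"
```

```text
the job is handed in; nothing more can be done
None
```

The tube was pressed at about 12 N onto the near button, the far button and then the stop; it drifted slightly, so I re-seated it in the same order (last stop press about 10 N), and I handed it in at 34.9 s with the arm clear and the tube measuring within about 0.5 mm and 0.1° of fully located.

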